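Hold the slide carrier ready above the staining dish

ROBOT

A 6-joint arm with a two-finger parallel gripper is mounted at the origin on a cart in front of the work surface, level with it; the furniture and walls round the work are solid. World frame = base frame: x ahead of the robot, y to its left, z up, the work surface at z = 0. Lengths are in m, angles in rad, forces in N, time in s.
With the tool pointing down it reaches from about 0.35 to 0.925 m from the base axis. Payload 6.4 kg.
Tool frame: the origin (TCP) lies on the centre line of the jaws, within the pads' length; the fingertips stand 8 mm ahead of it and the grasp point (between the pads) lies 11 mm behind it; z points along the fingers, y is the direction in which the jaws open and shut (so a half turn about z gives the same grasp; the last joint's range is limited). The gripper opens to 94 mm and grips with 3 to 60 N. Pads are 16 mm wide; open, the fingers measure 119 mm over their backs; the gripper's body (75 mm by 177 mm) begins 78 mm behind the grasp point.
Start: joints at [0.993, 0.245, 1.558, -0, 1.339, -0.174], TCP at [0.255, 0.598, 0.213] pointing down, gripper open.
Joint ranges: [-3.13, 3.13], [-1.02, 2.26], [0.13, 2.54], [-0.95, 4.09], [0.21, 2.88], [-2.74, 2.74]. Speed limits (rad/s): [2.57, 2.57, 3.14, 3.14, 3.14, 3.14].

INTERFACE

Orientations are given as a rotation vector (axis times angle).
In Python, from plant import ctrl, kinematics, vision, workorder gives the robot as it stands. Calls block until the motion is done:
- ctrl.reach(position, orientation): joint-space move of the TCP to a pose.
- ctrl.move_straight(position, vel=0.15, frame=None): straight line of the TCP; frame=None keeps the orientation; vel is the mean speed in m/s.
- ctrl.goto_joints(angles): joint-space move.
- ctrl.move_gripper(opening): finger opening in m; the grip force is fixed at half the most; returns when the fingers have stopped.
- ctrl.pause(seconds).
- kinematics.inverse_kinematics(position, orientation): joint angles nearest the present ones, or None.
- ctrl.get_obs(): the state.
- vision.read_camera(name): name is "scene" or "side" or "wrist"; returns (picture, depth): 480x640x3 uint8, red, green, blue; 480x640 float32, m along the optical axis (not along the pixel's ray), 0 where there is no reading.
- vision.camera_params(name): a dict with "intrinsics" (3x3 intrinsics, pixels), "origin" and "orientation" of the camera in the world. Camera axes: x right, y up, looking along -z (the intrinsics and any distortion apply to the point x, -y, -z); pixel columns grow to the right and rows downward; lengths in m; the calibration is good to about 2 mm. A picture is of the moment at which its call begins: read the wrist's pose just before it. camera_params takes no time and is no camera call; for the wrist camera it gives the pose at the moment of the call.
A pose or a line that the arm cannot do raises ctrl.IKError and nothing moves.
- workorder.finish_job(): hands the job in, once; it reports no verdict.
Trained networks look in the newest picture that a camera, given by its name, has taken for a name from the list of things; names that differ only in an ending like _2 or _b are one class to them, and where a whole thing is asked for, a point or a joint stands for the part that bears it (a point fixed in the world has none). Each returns a list of dicts, best first, with "score" (0 to 1); they miss things now and then, are a little off and sometimes report something else, mostly with a low value. They report only what shows in the picture. A call takes as long as a camera call. They do not tell look-alikes from the thing itself.
- vision.spot_in(camera, target): "centre" ([x, y, z] in m, in the coordinates of the camera as it stood for that picture, good to about 4 mm: the middle of the surface that is visible of it).
The state is a dict: "t": time; "qpos": joint angles; "qd": joint speeds; "joint_efforts": joint torques, N m; "position": TCP position; "eef_rot": TCP orientation; "wrist_force": force on the tool from outside, world axes, zero at the start; "ft_torque": the same for the moment, N m; "opening": finger opening in m.
Only numpy, scipy, OpenCV 4.12 (cv2) and the standard library are available. Lean on these libraries where they do the work, as an engineer would, in place of code of your own. Each camera call takes 0.05 s, during which the arm holds its last target. There are 200 camera calls.

TASK

First slide the clear front sash of the staining station all the way down. Then pick up the slide carrier by its handle, carry it over to the long rectangular dish in the station (not the round beaker) and stop with it hovering upright about 15 mm above the dish's rim, centred and turned in line with the mouth, so that it would go straight in if it were lowered; never let it touch the dish. Finish while holding it still there: do not lower it in or let go, leave the sash down, and do not shift or knock over the dish, the beaker or the bottles and the pot standing about.

Things in the scene. Friction and masses are not known exactly. Their poses are not given: they have to be found in the camera images.
- station: Staining station, fixed, right of the sink: grey deck 180 (x) by 210 (y) by 12 mm thick. Origin under its centre on the worktop, x to its back, z up. At its front (x = -80 mm) two upright sash guides at y = +-98 mm, 196 mm high; back rail 62 mm high, side rails 30 mm. Dish and beaker stand on the deck some 48 mm either side of its centre line; either may be on either side.
- sash_handle (a point): Middle of the black handle of the clear front sash; axes as the station's. An upright bar 12 mm thick (x), 70 mm wide (y), 28 mm high, free from above, front and back; its top is 13 mm above this point, the sash's rail starts 13 mm below it. This point is 119 mm above the worktop when the sash is fully down.
- sash (a joint): Height of the sash in m: 0 = all the way down (against its stop), 0.10 = top. It starts raised. It is a straight vertical slide that stays where it is left; moving it takes about 2 N downward (up to about 7 N upward).
- carrier_center (a point): Slide carrier, loose, on the strip in front of the sink or at its left: steel basket 84 (x) by 34 (y) by 30 mm high with six glass slides; above it, on two wires, a black upright handle bar 60 mm long (x), 12 mm thick (y), 64 to 90 mm above the foot. This point: on its middle, 45 mm above its foot, 32 mm below the handle's centre. About 0.12 kg, balanced. x and -x are alike, z up.
- carrier_foot (a point): Centre of the carrier's underside, axes as the carrier's.
- dish_rim (a point): Centre of the mouth of the white rectangular staining dish, level with its rim, 62 mm above the worktop: outside 108 (x) by 56 (y) by 50 mm tall (and a small lug 6 mm out at each end), mouth 100 (x) by 48 mm (y), open at the top. Its long side is x, along the station's depth (within a few degrees). Stands loose on the deck.
- beaker_center (a point): Round clear beaker 57 mm across and 58 mm tall, loose on the deck beside the dish; point half-way up. To be left alone.
- fixative_center (a point): Bystander: brown round bottle with a cap, 58 mm across, 118 mm tall, standing loose on the worktop; point half-way up. To be left standing.
- buffer_center (a point): Bystander: white round bottle with a cap, 62 mm across, 128 mm tall, standing loose on the worktop; point half-way up. To be left standing.
- sample_pot_2_center (a point): Bystander: small sample pot with a screw cap, 38 mm across, 54 mm tall, standing loose on the worktop; point half-way up. To be left standing.
- oil_bottle_center (a point): Bystander: small brown bottle with a cap, 29 mm across, 58 mm tall, standing loose on the worktop; point half-way up. To be left standing.
Not all that is in view belongs to the job. Of the things that look like the part that bears carrier_center, the larger one is meant.

How it is judged:
By the outcome, as a careful person would: the job done as asked, in the order asked, and still so for the second after the job is handed in, while the arm keeps its last pose, push and grip.
It also fails if it takes over 61 s, if anything falls off the work surface, if the arm or the gripper's body presses on something with over 40 N, if the wrist force passes 120 N, or if a joint passes its speed limit or range.

## Working session

There is one attempt and no reset: what is moved stays moved. The work goes in short steps, each a Python script; the robot and the scene stay as the last script left them, time stands still between calls to the robot, and variables do not carry over. Pictures are saved under pics/ and viewed, about 8 in all and at most 12, crops included, and the job is handed in when it is done.

```bash
ls; mkdir -p pics; cat > h.py <<'E'
import numpy as np, cv2
from scipy.spatial.transform import Rotation as R
from plant import ctrl, kinematics, vision, workorder
def rot(p): 
    o=np.array(p["orientation"],float)
    return o if o.shape==(3,3) else (R.from_rotvec(o).as_matrix() if o.size==3 else R.from_quat(o).as_matrix())
def cam(name):
    p=vision.camera_params(name); im,d=vision.read_camera(name); return p,im,d
def world(p,c): return rot(p)@np.array(c)+np.array(p["origin"])
def cloud(p,d):
    K=np.array(p["intrinsics"]); v,u=np.mgrid[:480,:640]
    c=np.stack([(u-K[0,2])/K[0,0]*d,-(v-K[1,2])/K[1,1]*d,-d],-1)
    return c@rot(p).T+np.array(p["origin"])
def pix(p,w):
    c=rot(p).T@(np.array(w)-np.array(p["origin"])); K=np.array(p["intrinsics"])
    return np.round([K[0,2]+K[0,0]*c[0]/-c[2],K[1,2]-K[1,1]*c[1]/-c[2]],0)
def save(n,im): cv2.imwrite("pics/"+n,im[...,::-1])
E
python3 - <<'E'
from h import *
print(vision.camera_params("scene"))
T=["station","sash_handle","carrier_center","dish_rim","beaker_center","fixative_center","buffer_center","sample_pot_2_center","oil_bottle_center"]
for n in ["scene","side"]:
    p,im,d=cam(n); save(n+"0.png",im); np.savez(n+"0.npz",im=im,d=d)
    for t in T:
        for r in vision.spot_in(n,t):
            w=world(p,r["centre"]); print(n,t,round(r["score"],2),w.round(3),pix(p,w))
print(ctrl.get_obs())
E
```

```text
pics
{'intrinsics': array([[546.64306074,   0.        , 323.83799478],
       [  0.        , 546.64306074, 240.14313341],
       [  0.        ,   0.        ,   1.        ]]), 'origin': array([ 0.12451623, -0.60313973,  1.45908017]), 'orientation': array([ 0.56525739, -0.12028179, -0.46129858])}
scene station 0.77 [ 0.553 -0.277  0.019] [419. 378.]
scene station 0.41 [0.453 0.482 0.052] [270. 187.]
scene sash_handle 0.72 [ 0.485 -0.268  0.157] [401. 369.]
scene carrier_center 0.74 [0.47  0.672 0.025] [253. 152.]
scene carrier_center 0.61 [0.402 0.328 0.031] [275. 231.]
scene dish_rim 0.89 [ 0.579 -0.327  0.021] [437. 390.]
scene beaker_center 0.92 [ 0.592 -0.234  0.041] [424. 355.]
scene fixative_center 0.21 [ 0.579 -0.327  0.022] [438. 389.]
scene buffer_center 0.63 [ 0.388 -0.047  0.097] [325. 322.]
scene buffer_center 0.58 [0.399 0.327 0.025] [275. 233.]
scene sample_pot_2_center 0.52 [0.453 0.481 0.051] [270. 187.]
scene sample_pot_2_center 0.17 [ 0.582 -0.325  0.018] [438. 389.]
scene oil_bottle_center 0.4 [0.583 0.433 0.039] [312. 185.]
side station 0.91 [ 0.653 -0.189  0.022] [
[... 345 characters left out ...]
.351 0.029] [328. 301.]
{'t': 1.0, 'qpos': array([ 9.92914521e-01,  2.45084443e-01,  1.55780186e+00, -1.30318935e-06,
        1.33868744e+00, -1.74093842e-01]), 'qd': array([ 3.27323616e-05,  7.99655722e-04, -8.20577931e-04, -1.73778733e-04,
       -9.14196374e-04, -4.54844100e-04]), 'joint_efforts': array([ 4.02026853e-04, -4.15837812e+01, -3.14885616e+01,  6.85582194e-02,
        2.86595849e-02,  3.60459251e-05]), 'position': array([0.25538689, 0.59774221, 0.21346421]), 'eef_rot': array([6.29966410e-01, 3.07777447e+00, 2.68950485e-05]), 'wrist_force': array([-0.35058659, -0.02198582,  0.38141177]), 'ft_torque': array([-0.02533565,  0.04503605, -0.0334015 ]), 'opening': 0.09400498191243753}
```

View pics/scene0.png

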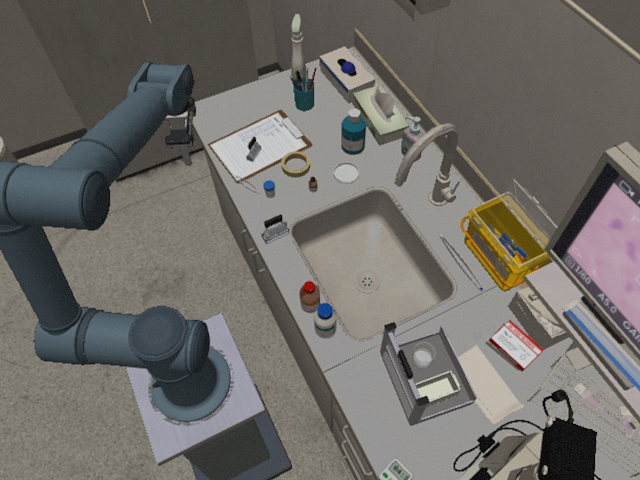

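View pics/side0.png

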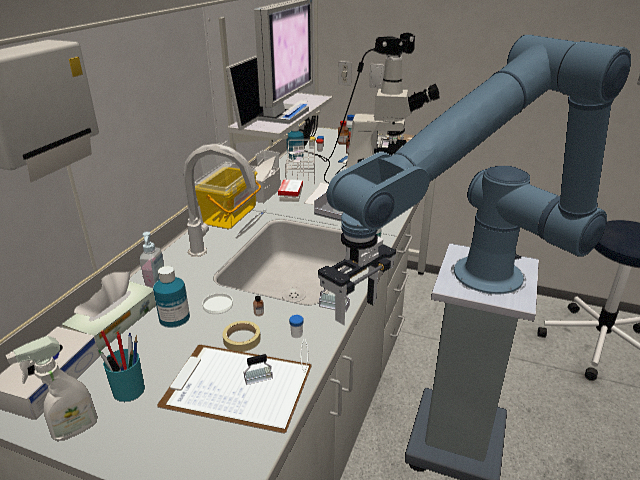

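Scene view: station is at about (425,375), with the sash handle at (404,362), dish at (437,388) and beaker at (424,355). Brown bottle is at (311,295) and white bottle at (325,320). There are two carrier look-alikes: A at (274,230) in front of the sink, and B at (253,150) on the clipboard. I'll measure both and check an enlarged crop.

```bash
python3 - <<'E'
from h import *
z=np.load("scene0.npz"); im,d=z["im"],z["d"]; p=vision.camera_params("scene"); W=cloud(p,d)
a=cv2.resize(im[205:255,245:310],(390,300),interpolation=3*0+2); b=cv2.resize(im[127:177,222:287],(390,300),interpolation=2)
c=cv2.resize(im[310:435,350:500],(780,300*1),interpolation=2)
save("crop0.png",np.vstack([np.hstack([a,b]),cv2.resize(im[315:430,355:485],(780,300))]))
def seg(lo,hi):
    m=((W>lo)&(W<hi)).all(-1)&(d>0); P=W[m]; 
    if len(P)<5: print("few");return
    r=cv2.minAreaRect(P[:,:2].astype(np.float32)*1000); print(len(P),"rect",np.round(r[0],0),np.round(r[1],0),round(r[2]),"zmax",P[:,2].max().round(3))
for c in [(.402,.33),(.47,.675)]:
    for z0 in (.012,.035,.055): seg((c[0]-.08,c[1]-.08,z0),(c[0]+.08,c[1]+.08,.12))
# handle of sash; dish; bottles
print("sash dark");
m=((W>(.40,-.4,.06))&(W<(.56,-.13,.32))).all(-1)&(im.max(-1)<60); P=W[m]; print(len(P),np.percentile(P,[5,50,95],0).round(3))
for n,c in dict(brown=(.42,.03),white=(.388,-.047),).items():
    seg((c[0]-.05,c[1]-.04,.03),(c[0]+.07,c[1]+.04,.2))
for u,v in [(311,287),(325,311),(269,184),(313,180)]: print((u,v),W[v,u].round(3))
seg((.4,-.42,.05),(.7,-.14,.3))
E
```

```text
416 rect [400. 331.] [85. 37.] 2 zmax 0.098
175 rect [400. 331.] [84. 32.] 6 zmax 0.098
134 rect [399. 332.] [59. 18.] 5 zmax 0.098
295 rect [470. 675.] [158. 156.] 0 zmax 0.082
69 rect [470. 673.] [56. 12.] 39 zmax 0.082
53 rect [471. 674.] [48. 12.] 39 zmax 0.082
sash dark
324 [[ 0.469 -0.371  0.179]
 [ 0.489 -0.276  0.194]
 [ 0.513 -0.169  0.2  ]]
382 rect [395.  30.] [79. 50.] 90 zmax 0.131
577 rect [395. -35.] [53. 62.] 88 zmax 0.137
(311, 287) [0.396 0.055 0.119]
(325, 311) [ 0.396 -0.032  0.128]
(269, 184) [0.455 0.489 0.058]
(313, 180) [0.589 0.435 0.061]
2093 rect [ 569. -281.] [213. 186.] 81 zmax 0.203
```

View pics/crop0.png

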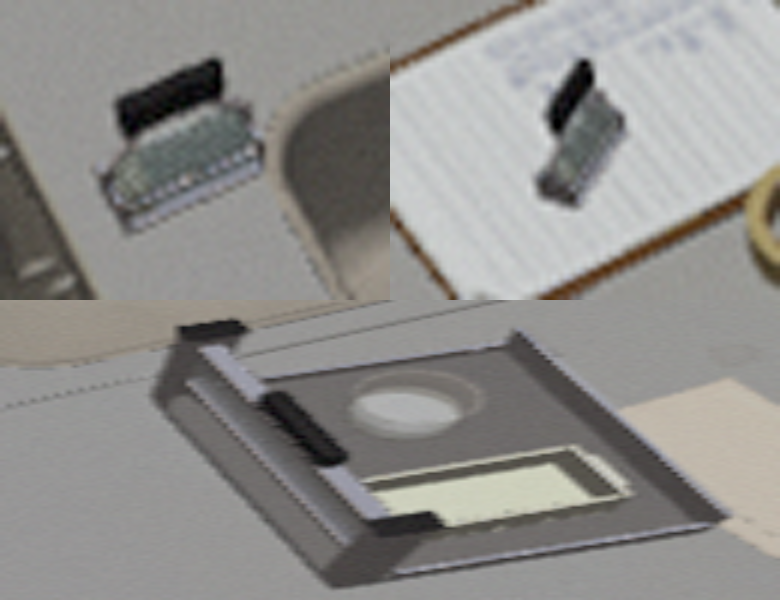

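Carrier A measures 85 x 37 mm with a 59 mm handle, which matches the description. B is clearly smaller (handle 48 mm, top at 0.082 m), so A it is. The dish is the right-hand (-y) object. Next I'll swing in over the carrier for a wrist look, then over the station.

```bash
cat >> h.py <<'E'
def down(psi): a=np.pi/2+psi/2; return np.pi*np.array([np.cos(a),np.sin(a),0])
def st(): 
    o=ctrl.get_obs(); print("t",round(o["t"],2),"pos",o["position"].round(4),"F",o["wrist_force"].round(2),"open",round(o["opening"],4),"q",o["qpos"].round(2))
def rect(P): r=cv2.minAreaRect(P[:,:2].astype(np.float32)*1000); return np.round(r[0],1),np.round(r[1],1),round(r[2],1)
E
python3 - <<'E'
from h import *
z=np.load("scene0.npz"); W=cloud(vision.camera_params("scene"),z["d"])
print("faucet",W[178:186,398:408].reshape(-1,3).mean(0).round(3))
ctrl.reach([.38,.30,.30],down(0.0)); st()
p,im,d=cam("wrist"); save("w1.png",im); np.savez("w1.npz",im=im,d=d); print(p["origin"],p["orientation"])
W=cloud(p,d); m=(W[...,2]>.065)&(W[...,2]<.11)&(abs(W[...,1]-.331)<.06)&(abs(W[...,0]-.40)<.06)&(d>0)
if m.sum()>10: print("handle",m.sum(),rect(W[m]),W[m].mean(0).round(4))
m=(W[...,2]>.015)&(W[...,2]<.11)&(abs(W[...,1]-.331)<.06)&(abs(W[...,0]-.40)<.08)&(d>0)
if m.sum()>10: print("all",m.sum(),rect(W[m]))
for r in vision.spot_in("wrist","carrier_center"): print(r["score"],world(p,r["centre"]).round(4))
ctrl.move_gripper(0.0)
ctrl.reach([.46,-.27,.38],down(np.radians(-9))); st()
p,im,d=cam("wrist"); save("w2.png",im); np.savez("w2.npz",im=im,d=d,o=p["origin"],r=p["orientation"]); print(p["origin"],p["orientation"])
for t in ["sash_handle","dish_rim","beaker_center"]:
  for r in vision.spot_in("wrist",t): w=world(p,r["centre"]);print(t,r["score"],w.round(4),pix(p,w))
save("w12.png",np.vstack([cv2.resize(np.load("w1.npz")["im"],(400,300)),cv2.resize(im,(400,300))]))
E
```

```text
faucet [0.784 0.218 0.179]
t 2.27 pos [0.3799 0.3004 0.2999] F [-0.1   1.03  0.35] open 0.0942 q [ 0.43 -0.22  1.87  0.    1.49 -1.14]
[0.30864736 0.30027836 0.47126638] [-0.19442697 -0.19515806  1.56226585]
handle 630 (array([400.6, 332.4]), array([58.7, 11.5]), 1.4) [0.399  0.332  0.0879]
all 1457 (array([400.9, 332.7]), array([84.9, 33.9]), 2.1)
0.84 [0.4662 0.6678 0.0233]
0.71 [0.394  0.3262 0.0342]
t 5.87 pos [ 0.4603 -0.2692  0.3799] F [-0.6   0.59 -0.45] open 0.0003 q [-0.74 -0.12  1.64  0.    1.62 -2.16]
[ 0.38990985 -0.2583319   0.55130829] [-0.20495662 -0.17604058  1.40713913]
sash_handle 0.56 [ 0.4883 -0.2721  0.1601] [325. 238.]
dish_rim 0.85 [ 0.5661 -0.3389  0.0133] [290. 269.]
beaker_center 0.7 [ 0.5942 -0.2335  0.0342] [360. 280.]
beaker_center 0.68 [ 0.5673 -0.3417  0.0145] [289. 270.]
```

View pics/w12.png

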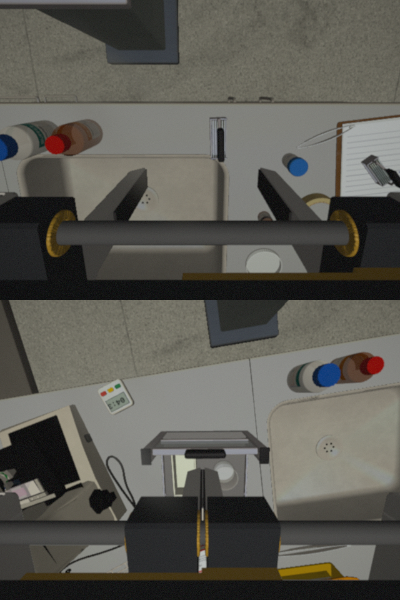

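Top half: carrier at the centre, with pots and bottles clear of it. Bottom half: station with the sash bar and black handle, the dish left of the finger and the beaker right. Carrier is at (0.4007, 0.3326), yaw about 2°. Now I'll get exact sash handle and dish geometry from the depth data.

```bash
python3 - <<'E'
from h import *
z=np.load("w2.npz"); im,d=z["im"],z["d"]; p=vision.camera_params("wrist"); p["origin"]=z["o"];p["orientation"]=z["r"]; 
s=np.load("scene0.npz")
for n,im,W in [("wrist",im,cloud(p,d)),("scene",s["im"],cloud(vision.camera_params("scene"),s["d"]))]:
    k=(im.max(-1)<60)
    m=k&(abs(W[...,0]-.488)<.04)&(abs(W[...,1]+.272)<.055)&(W[...,2]>.12)&(W[...,2]<.24)
    P=W[m]; print(n,"sash handle",len(P),rect(P),np.percentile(P[:,2],[2,50,98]).round(4))
    T=P[P[:,2]>np.percentile(P[:,2],98)-.004]; print("  top",len(T),rect(T))
    m=(abs(W[...,0]-.575)<.09)&(abs(W[...,1]+.33)<.06)&(W[...,2]>.056)&(W[...,2]<.068); P=W[m]
    if len(P)>5: print(n,"dish rim",len(P),rect(P),P.mean(0).round(4))
    m=(abs(W[...,0]-.49)<.06)&(abs(W[...,1]+.27)<.15)&(W[...,2]>.19)&(W[...,2]<.215); P=W[m]; 
    for q in (P[:,1]>-.27,P[:,1]<-.31):
        if q.sum()>4: print("  guide/top",q.sum(),rect(P[q]))
E
```

```text
wrist sash handle 886 (array([ 491.6, -269.6]), array([67. , 10.9]), 81.6) [0.1708 0.1906 0.1928]
  top 579 (array([ 491.8, -269.6]), array([67. , 10.7]), 81.0)
wrist dish rim 320 (array([ 587.3, -330.1]), array([ 63.7, 139.5]), 89.2) [ 0.5727 -0.3445  0.0613]
  guide/top 718 (array([ 500.5, -217.4]), array([105.9,  27.8]), 82.0)
  guide/top 425 (array([ 478.3, -366.8]), array([15.9, 28.5]), 80.9)
scene sash handle 173 (array([ 491.7, -269.2]), array([70.9, 14.1]), 82.5) [0.177  0.1915 0.1967]
  top 61 (array([ 490.4, -269.5]), array([64.7, 11.2]), 80.5)
scene dish rim 297 (array([ 573.5, -322.3]), array([120.6, 164.3]), 84.1) [ 0.606  -0.3312  0.062 ]
  guide/top 129 (array([ 499.3, -217. ]), array([107.7,  28.3]), 81.0)
  guide/top 89 (array([ 476.9, -366.2]), array([16.9, 28.7]), 77.7)
```

```bash
python3 - <<'E'
from h import *
xy=[.4917,-.2696]; f=down(np.radians(-9))
ctrl.move_straight(xy+[.215],vel=.2,frame=f); st()
F0=ctrl.get_obs()["wrist_force"][2]
ctrl.move_straight(xy+[.19],vel=.05); st()
ctrl.move_straight(xy+[.146],vel=.05); st()
z=.146
while z>.132:
    z-=.002; ctrl.move_straight(xy+[z],vel=.04); F=ctrl.get_obs()["wrist_force"][2]-F0; print(round(z,3),F.round(2))
    if F>12: break
st()
ctrl.move_straight(xy+[.26],vel=.2); 
# look from ahead/left of dish
p,im,d=cam("scene"); W=cloud(p,d); np.savez("scene1.npz",im=im,d=d)
ctrl.move_gripper(.05)
ctrl.reach([.40,-.30,.38],f); st()
p,im,d=cam("wrist"); np.savez("w3.npz",im=im,d=d,o=p["origin"],r=p["orientation"]); save("w3.png",im[100:400,100:500])
W=cloud(p,d); k=im.max(-1)<60
m=k&(abs(W[...,0]-.488)<.04)&(abs(W[...,1]+.272)<.055)&(W[...,2]>.09)&(W[...,2]<.24); P=W[m]; print("handle",rect(P),np.percentile(P[:,2],[2,50,98]).round(4))
E
```

```text
t 7.06 pos [ 0.4922 -0.2701  0.2164] F [-0.37 -0.65  0.52] open 0.0004 q [-0.7   0.03  1.79 -0.    1.32 -2.12]
t 7.71 pos [ 0.4913 -0.2693  0.1895] F [-0.97 -0.27 -0.41] open 0.0005 q [-0.7   0.06  1.81  0.    1.27 -2.12]
t 8.74 pos [ 0.4913 -0.2693  0.1456] F [ 0.31  0.2  -0.42] open 0.0006 q [-0.7   0.11  1.84 -0.    1.19 -2.12]
0.144 -0.23
0.142 0.01
0.14 3.08
0.138 12.72
t 9.74 pos [ 0.492  -0.2698  0.1401] F [-4.18  3.64 13.24] open 0.0005 q [-0.7   0.12  1.85 -0.    1.18 -2.12]
t 12.12 pos [ 0.4001 -0.2997  0.3788] F [ 0.22  0.68 -0.75] open 0.0502 q [-0.87 -0.2   1.72  0.    1.63 -2.28]
handle (array([ 490.7, -271.4]), array([63.3,  9.8]), 81.6) [0.1106 0.1303 0.1333]
```

View pics/w3.png

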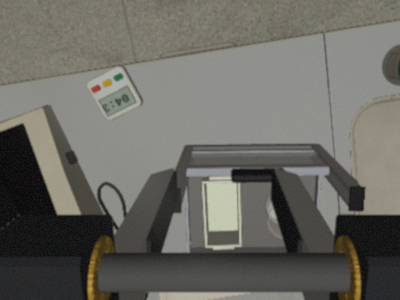

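The sash is down: handle top reads 0.132 m, and the stop was felt at 13 N. The full dish mouth is visible at crop (222,213). Next I'll fit the dish rim and then pick the carrier.

```bash
python3 - <<'E'
from h import *
z=np.load("w3.npz"); im,d=z["im"],z["d"]; p=vision.camera_params("wrist"); p["origin"]=z["o"];p["orientation"]=z["r"]
s=np.load("scene1.npz")
out=im.copy()
for n,im,W in [("wrist",im,cloud(p,d)),("scene",s["im"],cloud(vision.camera_params("scene"),s["d"]))]:
    w=im.astype(int); white=(w.min(-1)>(90)) 
    m=white&(abs(W[...,0]-.57)<.10)&(abs(W[...,1]+.333)<.05)&(W[...,2]>.055)&(W[...,2]<.068)
    lab=cv2.connectedComponentsWithStats(m.astype(np.uint8),connectivity=8)
    for i in range(1,lab[0]):
        if lab[2][i,4]>15: P=W[lab[1]==i]; print(n,"rim",len(P),rect(P),P.mean(0).round(4),lab[2][i])
    f=(abs(W[...,0]-.57)<.10)&(abs(W[...,1]+.333)<.06)&(W[...,2]>.013)&(W[...,2]<.055)&(w.min(-1)>120); P=W[f]
    print(n,"floor",len(P),rect(P) if len(P)>4 else 0, np.median(P[:,2]) if len(P) else 0)
    if n=="wrist": save("w3z.png",cv2.resize(im[240:360,280:430],(750,600),interpolation=2))
    # station side rails z~.03-.05
E
```

```text
wrist rim 691 (array([ 567.3, -329.2]), array([ 56. , 118.7]), 82.9) [ 0.5648 -0.3302  0.0611] [301 277  41  73 691]
wrist floor 1675 (array([ 555. , -337.6]), array([ 94.5, 159.9]), 77.3) 0.016477833657213337
scene rim 208 (array([ 566.2, -327.8]), array([ 56.2, 120. ]), 81.7) [ 0.5693 -0.3259  0.0624] [413 371  47  31 208]
scene rim 22 (array([ 647.8, -358.9]), array([43.7,  3.4]), 81.3) [ 0.6479 -0.3593  0.0619] [465 376   9  17  22]
scene floor 661 (array([ 564.6, -331.6]), array([118.3, 175.7]), 88.2) 0.01859172244971985
```

View pics/w3z.png

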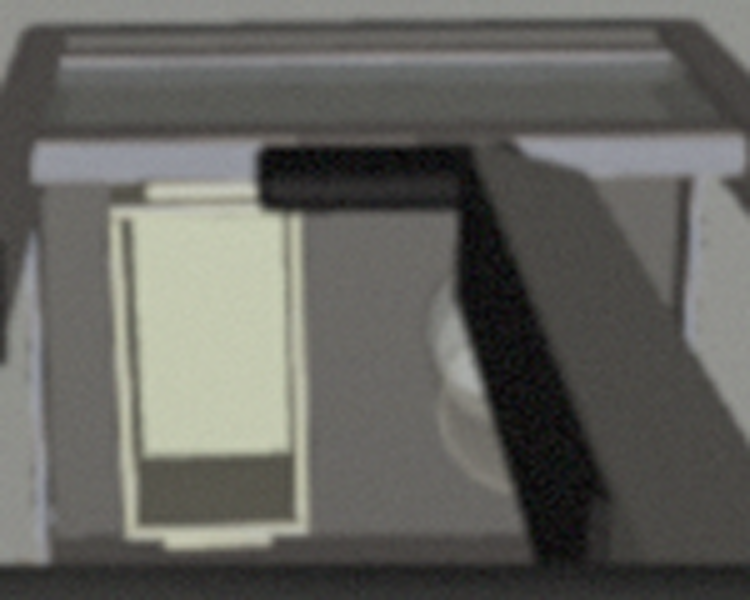

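```bash
python3 - <<'E'
from h import *
f=down(np.radians(1.8)); xy=[.4007,.3326]
ctrl.reach(xy+[.22],f); st()
ctrl.move_straight(xy+[.10],vel=.15); ctrl.move_straight(xy+[.066],vel=.06); st()
ctrl.move_gripper(0.0); st()
ctrl.move_straight(xy+[.09],vel=.05); ctrl.move_straight(xy+[.30],vel=.15); ctrl.pause(.2); st()
p,im,d=cam("side"); save("s2.png",cv2.resize(im[180:380,200:460],(780,600)))
p,im,d=cam("wrist"); save("w4.png",im)
W=cloud(p,d); m=(W[...,2]>.225)&(W[...,2]<.33)&(abs(W[...,1]-.3326)<.03)&(abs(W[...,0]-.40)<.06)&(d>0); P=W[m]; print(len(P),rect(P) if len(P)>5 else 0)
E
```

```text
t 14.49 pos [0.4013 0.3322 0.2203] F [-0.39 -0.2  -1.44] open 0.05 q [ 0.47 -0.07  1.88 -0.    1.33 -1.13]
t 16.16 pos [0.4008 0.3326 0.066 ] F [0.12 0.37 0.08] open 0.05 q [ 0.47  0.13  1.98  0.    1.03 -1.13]
t 16.83 pos [0.4007 0.3326 0.066 ] F [ 0.18  0.23 -1.03] open 0.0121 q [ 0.47  0.13  1.98  0.    1.03 -1.13]
t 19.22 pos [0.4005 0.3325 0.2993] F [-0.4  -0.34 -1.  ] open 0.012 q [ 0.47 -0.12  1.79  0.    1.48 -1.13]
7792 (array([390.5, 332.1]), array([36.1, 65.3]), 89.5)
```

View pics/s2.png

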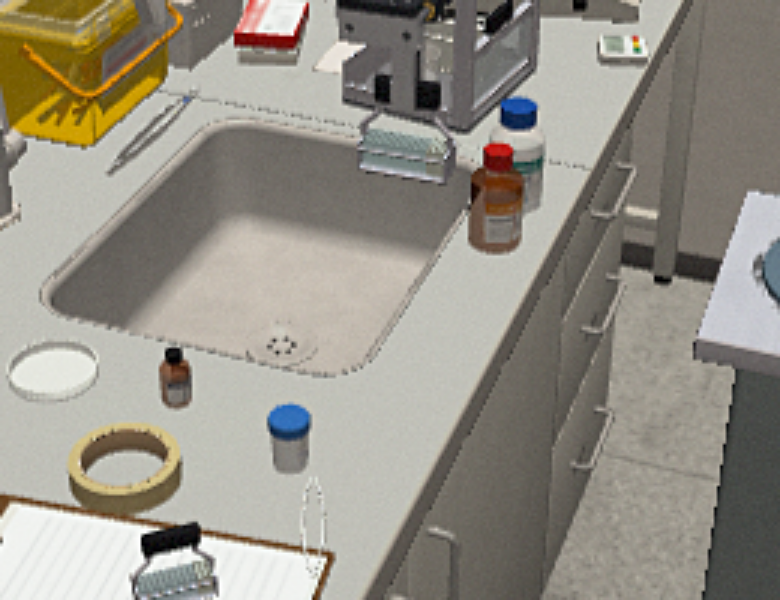

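View pics/w4.png

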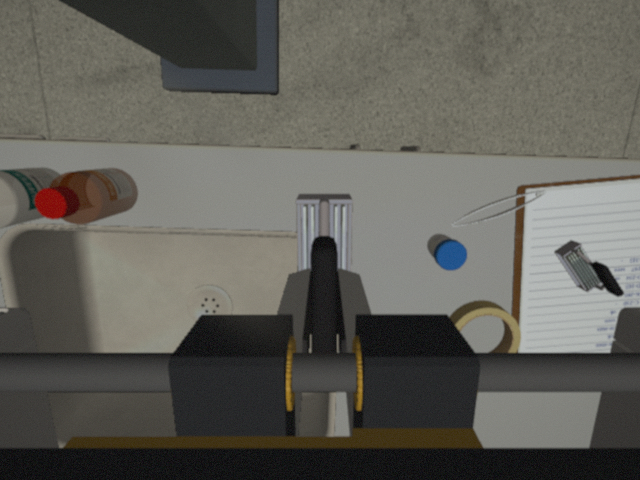

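The carrier is held level in the jaws (side crop 405,150; wrist 325,225). Now I'll carry it over, stop high first, then descend to hover.

```bash
python3 - <<'E'
from h import *
f=down(np.radians(-7.5)); xy=[.5668,-.3286]
ctrl.reach(xy+[.32],f); st()
ctrl.move_straight(xy+[.20],vel=.1); ctrl.move_straight(xy+[.146],vel=.05); ctrl.pause(.4); st()
p,im,d=cam("scene"); save("s3.png",cv2.resize(im[300:430,350:510],(780,600),interpolation=2))
W=cloud(p,d); np.savez("scene3.npz",im=im,d=d)
p,im,d=cam("wrist"); save("w5.png",im); np.savez("w5.npz",im=im,d=d,o=p["origin"],r=p["orientation"])
E
```

```text
t 21.74 pos [ 0.5672 -0.3276  0.3201] F [-0.09 -0.65 -1.05] open 0.0116 q [-0.7   0.19  1.43  0.    1.52 -2.14]
t 24.73 pos [ 0.5668 -0.3286  0.1461] F [-0.11 -0.24 -1.81] open 0.0117 q [-0.7   0.32  1.59  0.    1.23 -2.14]
```

View pics/s3.png

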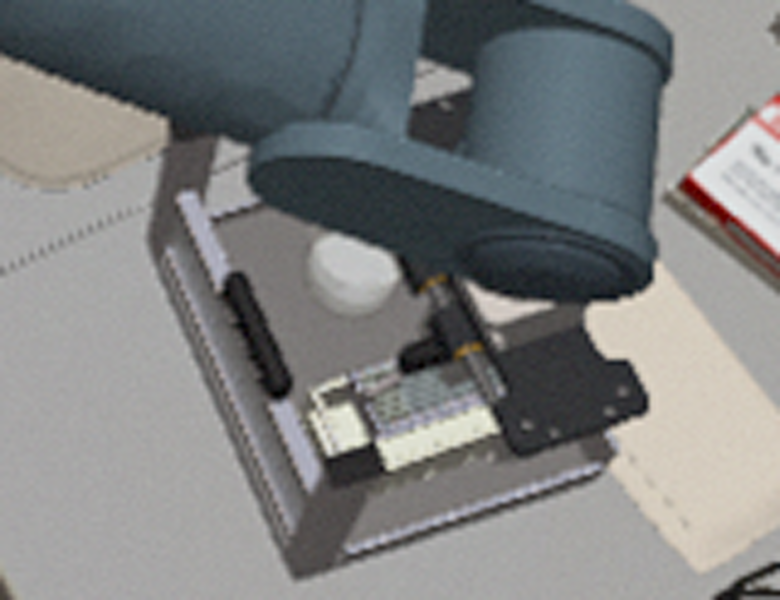

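View pics/w5.png

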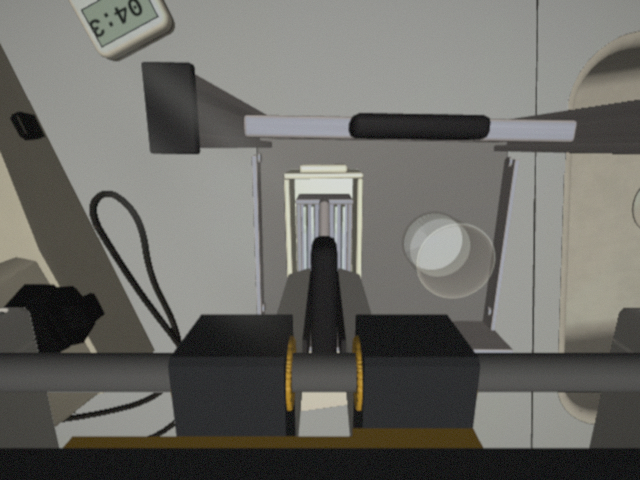

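Hovering: in the wrist view the rim spans columns 286–362 (middle 324) and the carrier 297–353 (middle 325), parallel to each other. Last step is a numeric check of fore-aft, height and yaw.

```bash
python3 - <<'E'
from h import *
z=np.load("w5.npz"); im,d=z["im"],z["d"]; p=dict(vision.camera_params("wrist")); p["origin"]=z["o"];p["orientation"]=z["r"]
W=cloud(p,d); th=np.radians(-7.5); Q=W.copy(); r=W[...,:2]-[.5668,-.3286]
Q[...,0]=r[...,0]*np.cos(th)+r[...,1]*np.sin(th); Q[...,1]=-r[...,0]*np.sin(th)+r[...,1]*np.cos(th)
b=(abs(Q[...,1])<.036)&(Q[...,0]>-.07)&(Q[...,0]<.05)&(d>0)
rim=b&(W[...,2]>.057)&(W[...,2]<.067)&(im.min(-1)>90); P=Q[rim]
print("rim n",len(P),"x min",P[:,0].min().round(4),"y",np.percentile(P[:,1],[1,99]).round(4),"z",np.median(P[:,2]).round(4))
for s in (P[:,1]<-.022,P[:,1]>.022):
    S=P[s&(P[:,0]>-.045)]; print("side edge slope deg",np.degrees(np.polyfit(S[:,0],S[:,1],1)[0]).round(2),S[:,1].mean().round(4),len(S))
S=P[abs(P[:,1])>.017]; print("front rim outer x (no lug)",np.percentile(S[:,0],1).round(4))
c=b&(W[...,2]>.075)&(W[...,2]<.125)&(Q[...,0]<-.01)&(abs(Q[...,1])<.024); C=Q[c]
print("carrier n",len(C),"x min",np.percentile(C[:,0],1).round(4),"y",np.percentile(C[:,1],[1,99]).round(4),"z",np.percentile(C[:,2],[1,50,99]).round(4))
for x0 in (-.042,-.034,-.026): 
    k=C[abs(C[:,0]-x0)<.004]; 
    if len(k)>9: print(x0,"ymid",(np.percentile(k[:,1],[2,98]).mean()).round(4))
p,im,d=cam("scene"); W=cloud(p,d)
m=((W>(.50,-.40,.055))&(W<(.62,-.3,.068))).all(-1)&(im.min(-1)>90); print("scene rim",rect(W[m]),m.sum())
for u,v in [(311,287),(325,311),(269,184),(313,180)]: print((u,v),W[v,u].round(3))
for t in ["beaker_center"]: print([world(p,r["centre"]).round(3) for r in vision.spot_in("scene",t)])
p,im,d=cam("side"); W=cloud(p,d); m=((W>(.48,-.40,.06))&(W<(.66,-.27,.115))).all(-1); print("side pts",m.sum(),W[m][:,2].min() if m.any() else 0); st()
E
```

```text
rim n 1928 x min -0.0589 y [-0.0283  0.0273] z 0.0616
side edge slope deg 0.42 -0.0262 522
side edge slope deg 0.44 0.0254 491
front rim outer x (no lug) -0.0535
carrier n 2397 x min -0.0421 y [-0.0168  0.0165] z [0.0828 0.1031 0.1239]
-0.042 ymid -0.0001
-0.034 ymid -0.0002
-0.026 ymid -0.0002
scene rim (array([ 544.1, -337.1]), array([46.6, 92.3]), 39.1) 83
(311, 287) [ 0.303 -0.171  0.579]
(325, 311) [ 0.396 -0.032  0.13 ]
(269, 184) [0.455 0.489 0.058]
(313, 180) [0.589 0.436 0.06 ]
[array([ 0.582, -0.237,  0.04 ])]
side pts 289 0.06010601572955876
t 24.98 pos [ 0.5668 -0.3286  0.146 ] F [-0.35 -0.02 -0.83] open 0.0116 q [-0.7   0.32  1.59 -0.    1.23 -2.14]
```

Centred within 0.5 mm and 0.4°. Foot is 18 mm above the rim, so I'll trim down 3 mm and 0.4° and hand in.

```bash
python3 - <<'E'
from h import *
ctrl.move_straight([.5668,-.3289,.143],vel=.03,frame=down(np.radians(-7.1))); ctrl.pause(.6); st()
p,im,d=cam("wrist"); W=cloud(p,d)
m=(im.max(-1)<60)&(abs(W[...,0]-.491)<.03)&(abs(W[...,1]+.271)<.045)&(W[...,2]>.1)&(W[...,2]<.2); print("sash handle top",np.percentile(W[m][:,2],[50,98]).round(4))
workorder.finish_job()
E
```

```text
t 25.82 pos [ 0.5668 -0.3289  0.143 ] F [-0.15  0.15 -0.85] open 0.0118 q [-0.7   0.32  1.6   0.    1.22 -2.15]
sash handle top [0.1316 0.1333]
the job is handed in; nothing more can be done
```

The job is handed in at 25.8 s: the sash is down, and the larger carrier is held still, about 15 mm above the rim of the rectangular dish.

- **Sash:** I pushed it down until it met its stop at about 13 N. The last wrist picture shows the handle top at about 0.132 m, which is the fully-down height.
- **Carrier:** I took the larger of the two look-alikes, 85 x 34 mm with a 59 mm handle, from in front of the sink. The grip was steady at 11.8 mm opening. In the last detailed check it was within about 0.5 mm of centre across and along the mouth, and within 0.5° of the dish's direction. After that I lowered it 3 mm and turned it 0.4° to finish. The 15 mm is calculated from the arm position and the grasp height, and I didn't measure it again after that trim.
- **Other things:** The rim stood where I had measured it before. The white bottle, the pot and the small bottle were unmoved in the scene camera.
- **Could not confirm:**
  - The arm hid the brown bottle and most of the dish from the scene camera, so its last dish fit was unusable and I relied on the wrist camera.
  - The beaker reading was 10 mm off its first one. It was partly hidden and stands upright in the picture, and the arm went nowhere near it.

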